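Turn the offering stand to its catch and stopper the oil flask

TASK

Turn the revolving stand anticlockwise (seen from above) until it drops into its catch, which it does somewhere near where the white oil flask faces the robot, and leave it resting in the catch. Then put the wooden stopper fully home and upright in the flask's neck. Do not disturb the tin, the bowl or the brush.

Things in the scene. Friction and masses are not known exactly. Their poses are not given: they have to be found in the camera images.
- turntable: Revolving stand: dark wooden disc 304 mm across, top 44 mm above the table, turning on a low iron foot. Origin on its vertical axis, 30 mm above the table; its -x axis points to the white flask. Fixed on it, 112 mm from the axis: the flask at 180 deg, empty brass cups at -60, 0, 60 deg, red candle stubs (48 mm wide, 45 and 30 mm tall) at 120, -120 deg. Starts 75 to 150 deg clockwise of the catch
- boss_top (a point): Centre of the top of the low brass boss in the middle of the disc (44 mm across), on the turning axis, 60 mm above the table. The stand turns with light friction, 1 to 3 N at the cups, and is easily dragged round with closed fingertips lowered into a candle cup. A hard stop lies some 75 deg anticlockwise beyond the catch
- catch (a joint): Hidden spring catch under the disc, in m: about 0 riding on the hub, about 0.007 dropped into its only notch. The notch cannot be seen and its place differs each time: when caught, the flask points from the axis to the robot's side (world -x) within 22 deg either way. Within 10 deg the disc is drawn in with a small jump; pushing it out then takes some 12 to 17 N at a cup
- flask_mouth (a point): Centre of the open mouth of the white ceramic oil flask, in the plane of its rim, 144 mm above the table; the flask is fixed to the disc, 72 mm across and 100 mm tall, with a straight neck 33 mm across outside and a round bore 25 mm across, more than 28 mm deep
- cup_across (a point): Centre of the mouth of the empty brass candle cup straight across the axis from the flask, 80 mm above the table: 62 mm across outside, bore 54 mm, inner depth 32 mm
- cup_right (a point): The same for the cup 60 degrees anticlockwise (seen from above) from cup_across
- cup_left (a point): The same for the cup 60 degrees clockwise (seen from above) from cup_across
- stopper: Loose turned wooden stopper, 40 g. Origin at the centre of its lower end, z up along its axis: a taper 22 mm long (16 mm across at the lower end, 22 mm at the top), then a round flange 34 mm across and 6 mm thick, then a straight round grip 20 mm across and 32 mm tall (28 to 60 mm above the origin). It starts upright in the stopper rest
- stopper_seat (a point): Centre of the underside of the stopper's flange, 22 mm above the stopper's origin; it meets the flask's rim when the stopper is home
- stopper_rest: Fixed wooden block, 56 x 56 x 32 mm high, with a hole in its top in which the stopper starts, flange on the block. Origin under its centre on the table; left or right of the stand
- tin: Bystander: loose closed can, 68 mm across, 85 mm tall, origin under its centre
- bowl: Bystander: loose white bowl, 90 mm across the rim, 45 mm tall, origin under its centre
- brush: Bystander: loose brush 200 mm long lying along its own x axis, origin under its middle
Mind the look-alikes: they are no part of the job. Of the things shaped like the stopper, the wooden one is meant.

How it is judged:
On the way:
1. the stand is resting in its catch (value of joint catch above 0.004 m), for 0.3 s.
At the end, for the whole second after the job is handed in: The stand rests in its catch (catch joint above 4 mm), and the released stopper is at rest in the flask's neck: flange within 2.5 mm of the rim, within 4 mm of its centre, upright within 5 degrees. The stand was brought into the catch before the stopper was set (value of joint catch above 0.004 m and z of stopper_seat in the frame of flask_mouth between -0.004 and 0.0025 m and horizontal distance between stopper_seat and flask_mouth below 0.004 m and angle between stopper's own z axis and vertical below 0.09 rad and linear speed of stopper below 0.02 m/s); the robot touches nothing.
It fails at once if the tin is moved by more than 30 mm (distance of tin from where it was at the start of the episode above 0.03 m).
It fails at once if the bowl is moved by more than 30 mm (distance of bowl from where it was at the start of the episode above 0.03 m).
It fails at once if the brush is moved by more than 30 mm (distance of brush from where it was at the start of the episode above 0.03 m).
It also fails if it takes over 72 s, if anything falls off the work surface, if the arm or the gripper's body presses on something with over 40 N, if the wrist force passes 120 N, or if a joint passes its speed limit or range.

ROBOT

A 7-joint arm with a two-finger parallel gripper is mounted at the origin on the work surface. World frame = base frame: x ahead of the robot, y to its left, z up, the work surface at z = 0. Lengths are in m, angles in rad, forces in N, time in s.
With the tool pointing down it reaches from about 0.35 to 0.9 m from the base axis. Payload 7.2 kg.
Tool frame: the origin (TCP) lies midway between the tips of the shut fingers; the grasp point (between the pads) lies env.pinch_z behind it (env.pinch_z is the distance from the TCP to the grasp point, in m); z points along the fingers, y is the line along which they close (so a half turn about z gives the same grasp; the last joint's range is limited). The gripper opens to 88 mm and grips with 3 to 60 N. Pads are 20 mm wide; open, the fingers measure 115 mm over their backs; the gripper's body (75 mm by 178 mm) begins 61 mm behind the grasp point.
Start: joints at [-1.183, 0.411, -0.013, 1.596, 0.006, 1.134, -0.082], TCP at [0.275, 0.561, 0.223] pointing down, gripper open.
Joint ranges: [-2.95, 2.95], [-0.29, 1.99], [-1.47, 1.44], [0.14, 2.54], [-1.03, 4.17], [0.13, 1.85], [-2.86, 2.86]. Speed limits (rad/s): [2.39, 2.39, 3.01, 3.01, 3.14, 3.14, 3.14].

INTERFACE

Orientations are given as a unit quaternion [w, x, y, z].
In Python, from plant import env, viewer gives the robot as it stands. The module is installed in compiled form; this text tells all that it offers. Calls block until the motion is done:
- env.move_to(position, orientation): joint-space move of the TCP to a pose.
- env.move_l(position, attitude=None, rate=0.15): straight line of the TCP; attitude=None keeps the orientation; rate is the mean speed in m/s.
- env.set_joints(angles): joint-space move.
- env.let_go() and env.clamp(effort=None): open the fingers fully, or close them until they stop; effort is the grip in N (None keeps the last).
- env.hold(seconds).
- env.ik(position, orientation): joint angles nearest the present ones, or None.
- viewer.camera(name): name is "side" or "top" or "wrist"; returns a dict with "color" (400x640x3 uint8, red, green, blue), "intrinsics" (3x3 intrinsics, pixels), "rvec" (rotation vector, rad) and "tvec" (3), from world to camera coordinates, as OpenCV has them. Camera axes: x right, y down, z forward; pixel columns grow to the right and rows downward; lengths in m; the calibration is good to about 2 mm. A picture is of the moment at which its call begins. There is no depth.
A pose or a line that the arm cannot do raises env.Unreachable and nothing moves.
- env.hand_in(): hands the job in; it is judged then, once.
Readings, each from a call of its own:
- env.current_time(): time.
- env.current_qpos(): joint angles.
- env.current_dq(): joint speeds.
- env.current_joint_torque(): joint torques, N m.
- env.current_ee_pos(): TCP position.
- env.current_eef_rot(): TCP orientation.
- env.current_contact_force(): force on the tool from outside, world axes, zero at the start.
- env.current_moment(): the same for the moment, N m.
- env.current_width(): finger opening in m.
- env.current_grasp_force(): force on a finger pad.
Only numpy, scipy, OpenCV 4.12 (cv2) and the standard library are available. Lean on these libraries where they do the work, as an engineer would, in place of code of your own. Each camera call takes 0.05 s, during which the arm holds its last target. There are 200 camera calls.

## Working session

There is one attempt and no reset: what is moved stays moved. The work goes in short steps, each a Python script; the robot and the scene stay as the last script left them, time stands still between calls to the robot, and variables do not carry over. Pictures are saved under pics/ and viewed, at most 10 in all, crops included, and the job is handed in when it is done.

```bash
mkdir -p pics
cat > h.py <<'E'
import numpy as np, cv2
from plant import env, viewer
def snap(n,f=None):
    c=viewer.camera(n)
    np.savez(f'pics/{f or n}.npz',**{k:np.array(v) for k,v in c.items()})
    cv2.imwrite(f'pics/{f or n}.png',c['color'][:,:,::-1]); return c
def load(f): return dict(np.load(f'pics/{f}.npz'))
def proj(c,P): return cv2.projectPoints(np.array(P,float).reshape(-1,1,3),c['rvec'],c['tvec'],c['intrinsics'],None)[0].reshape(-1,2)
def ray(c,uv):
    R=cv2.Rodrigues(c['rvec'])[0]; o=-R.T@np.ravel(c['tvec'])
    d=R.T@np.linalg.inv(c['intrinsics'])@np.array([uv[0],uv[1],1.]); return o,d/np.linalg.norm(d)
def atz(c,uv,z):
    o,d=ray(c,uv); return o+d*(z-o[2])/d[2]
def tri(obs):
    A=np.zeros((3,3));b=np.zeros(3)
    for c,uv in obs:
        o,d=ray(c,uv);M=np.eye(3)-np.outer(d,d);A+=M;b+=M@o
    x=np.linalg.solve(A,b); return x,[np.linalg.norm(proj(c,x)[0]-uv) for c,uv in obs]
E
python3 - <<'E'
from h import *
for n in('side','top'): 
    c=snap(n); R=cv2.Rodrigues(c['rvec'])[0]; print(n,-R.T@np.ravel(c['tvec']),c['intrinsics'][0,0])
print(env.pinch_z,env.current_eef_rot(),env.current_time())
E
```

```text
side [ 0.18423357 -1.01506421  1.01386802] 511.15736485701416
top [ 0.4096152  -0.02270868  1.39964398] 414.4776268881908
0.0187 [-9.94021759e-05  2.25903647e-01  9.74149393e-01 -7.01177691e-04] 0.1
```

View pics/top.png

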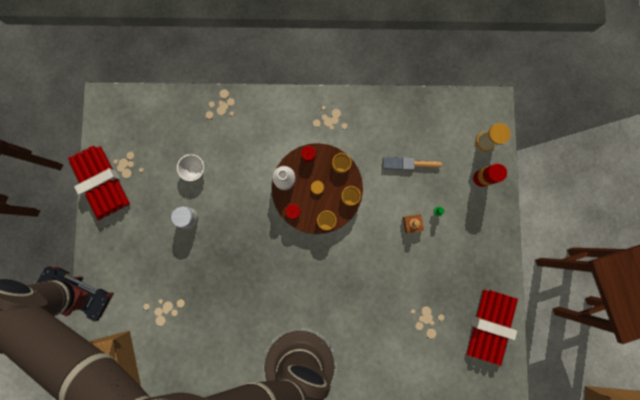

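View pics/side.png

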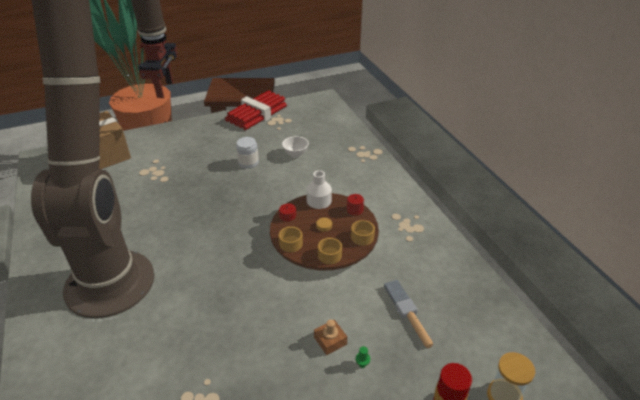

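The top view shows the stand at (317,188), its flask on the left at (284,177) and cups at (341,162), (350,196) and (326,220). The tin is at (182,217), the bowl at (190,168) and the brush at (412,164).

Two things are shaped like the stopper: a wooden one in a block at top (414,223) / side (331,330), and a green one standing free at top (439,211) / side (363,356). The wooden one in its block fits the description. I'll confirm it in an enlarged crop.

Run:
```python
import cv2,numpy as np
t=cv2.imread('pics/top.png');s=cv2.imread('pics/side.png')
def cr(i,u,v,w,h,k): return cv2.resize(i[v:v+h,u:u+w],None,fx=k,fy=k,interpolation=cv2.INTER_CUBIC)
a=cr(t,265,140,100,100,3);a2=cr(s,262,165,125,100,3)   #300x300, 375x300
b=cr(t,390,195,60,50,5);b2=cr(s,305,310,75,50,5)
cv2.imwrite('pics/c1.png',np.vstack([np.hstack([a,a2]),np.hstack([b,b2])]))
```

```text
(no output)
```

View pics/c1.png

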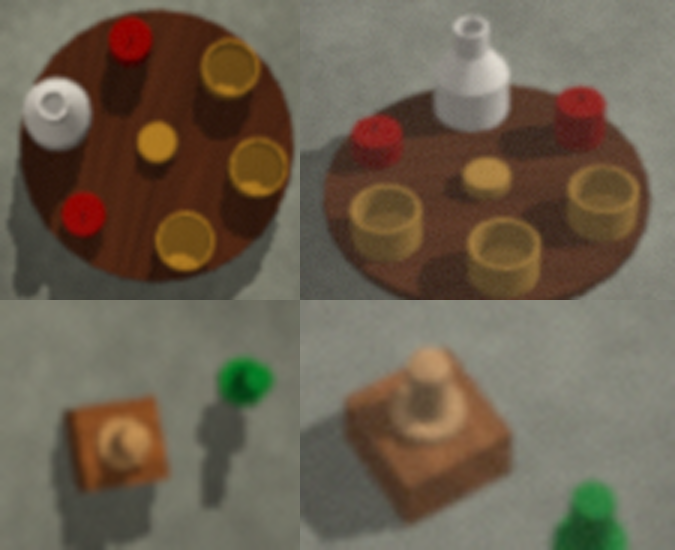

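The crop confirms it: a tan wooden stopper with its flange on the brown block, grip top near top-view (417.4,221). The green one stands free and is the decoy. Now I'll triangulate.

Run:
```python
from h import *
t=load('top');s=load('side')
o={'boss':((317.3,187.3),(324.3,222.3),.060),'mouth':((283,174.3),(319,174),.144),'cupA(342)':((342,162.7),(363,230),.08),
'cupB(351)':((351.3,195.7),(330,246.7),.08),'cupC(326)':((326.7,220),(290.7,234.3),.08),
'grip':((417.4,221),(331,322),.092),'flange':((414.4,223.6),(330.6,331),.038)}
P={}
for k,(a,b,z) in o.items():
    x,e=tri([(t,a),(s,b)]);P[k]=x;print(k,x.round(4),np.round(e,1),'top@z',atz(t,a,z).round(4)[:2],'side@z',atz(s,b,z).round(4)[:2],z)
b=P['boss']
for k in P:
    d=P[k]-b;print(k,np.hypot(*d[:2]).round(4),np.degrees(np.arctan2(d[1],d[0])).round(1))
for n,u in dict(tin=(182,217),bowl=(190,168),green=(439,211)).items():print(n,atz(t,u,.05).round(3))
# joints at candidate poses
q=[0,1,0,0]
for p in ([.45,-.1,.2],[.55,-.05,.1],[.42,-.25,.1]):print(p,env.ik(p,q))
```

```text
boss [ 0.5797 -0.0559  0.0596] [0.7 0.8] top@z [ 0.5774 -0.0553] side@z [ 0.5818 -0.0566] 0.06
mouth [0.6082 0.0514 0.143 ] [0.6 0.6] top@z [0.6064 0.0518] side@z [0.6094 0.05  ] 0.144
cupA(342) [ 0.6588 -0.1358  0.0722] [0.6 0.7] top@z [ 0.6555 -0.1345] side@z [ 0.6569 -0.1433] 0.08
cupB(351) [ 0.5507 -0.1648  0.0775] [0.7 0.8] top@z [ 0.5483 -0.164 ] side@z [ 0.5518 -0.1675] 0.08
cupC(326) [ 0.4721 -0.0855  0.0795] [0.6 0.8] top@z [ 0.4702 -0.085 ] side@z [ 0.4739 -0.0864] 0.08
grip [ 0.4672 -0.3774  0.0707] [0.4 0.6] top@z [ 0.4675 -0.3721] side@z [ 0.4595 -0.3915] 0.092
flange [ 0.4632 -0.377   0.0378] [0.6 0.9] top@z [ 0.4613 -0.3763] side@z [ 0.4651 -0.3775] 0.038
boss 0.0 0.0
mouth 0.111 75.1
cupA(342) 0.1124 -45.2
cupB(351) 0.1127 -104.9
cupC(326) 0.1116 -164.6
grip 0.3405 -109.3
flange 0.3415 -109.9
tin [0.479 0.382 0.05 ]
bowl [0.64  0.362 0.05 ]
green [ 0.502 -0.455  0.05 ]
[0.45, -0.1, 0.2] [-0.69249029  0.19879887  0.93680193  2.0485893  -0.19240735  0.98285326
 -1.22836788]
[0.55, -0.05, 0.1] [-0.52840458  0.50988716  0.71378006  1.93483856 -0.43690454  0.85592378
 -1.15482927]
[0.42, -0.25, 0.1] [-0.32762596  0.50968014  1.01263004  2.09331314 -0.5830641   0.85056549
 -0.53823238]
```

```bash
cat >> h.py <<'E'
C=np.array([.5795,-.056])
def on(a,z,r=.112): a=np.radians(a); return np.array([C[0]+r*np.cos(a),C[1]+r*np.sin(a),z])
E
python3 - <<'E'
from h import *
q=np.array(env.current_qpos());q[0]=0.2;env.set_joints(q);env.clamp(5)
o=env.current_eef_rot()
print(env.current_time(),env.current_ee_pos(),o)
for a in range(-105,40,20): print(a,np.round(env.ik(on(a,.058),o),2))
env.move_l(on(-105,.11),rate=.2); print(env.current_contact_force())
snap('wrist','w0')
env.move_l(on(-105,.058),rate=.08); print(env.current_time(),env.current_contact_force(),env.current_ee_pos())
E
```

```text
4.25 [ 0.60224317 -0.16554903  0.22190959] [-5.14487645e-04  7.95272069e-01  6.06252302e-01 -4.66568222e-04]
-105 [ 0.22  0.52 -0.02  1.87  0.01  0.75 -0.08]
-85 [ 0.21  0.57 -0.02  1.77  0.01  0.8  -0.08]
-65 [ 0.18  0.62 -0.02  1.69  0.01  0.84 -0.11]
-45 [ 0.15  0.65 -0.02  1.61  0.02  0.88 -0.15]
-25 [ 0.1   0.68 -0.03  1.57  0.02  0.9  -0.21]
-5 [ 0.05  0.69 -0.04  1.55  0.03  0.91 -0.27]
15 [ 0.    0.68 -0.05  1.57  0.04  0.9  -0.33]
35 [-0.04  0.65 -0.06  1.62  0.05  0.88 -0.39]
[-1.43032607 -0.01321083  0.57732332]
5.8667 [ 0.15180293 -0.60645122 -0.61090113] [ 0.55071612 -0.16422608  0.0581068 ]
```

Run:
```python
from h import *
def ft(a):
    f=np.array(env.current_contact_force());a=np.radians(a);return f@[-np.sin(a),np.cos(a),0]
for a in range(-98,-34,7):
    env.move_l(on(a,.058),rate=.1); print(a,round(ft(a),1),end=' | ')
print(env.current_time())
a=-35.
while a<35:
    a+=1; env.move_l(on(a,.058),rate=.06); env.hold(.05); f=ft(a); print(a,round(f,1),end=' | ')
    if f<-5: break
print(env.current_time())
snap('top','top1')
```

```text
-98 0.3 | -91 1.1 | -84 0.6 | -77 -0.4 | -70 -1.1 | -63 -0.2 | -56 0.1 | -49 0.6 | -42 -0.3 | -35 0.3 | 8.7
-34.0 0.8 | -33.0 -1.8 | -32.0 -3.5 | -31.0 -3.1 | -30.0 -3.1 | -29.0 -2.9 | -28.0 -2.6 | -27.0 -2.4 | -26.0 -2.2 | -25.0 -3.3 | -24.0 -3.0 | -23.0 -2.7 | -22.0 -2.9 | -21.0 -3.6 | -20.0 -2.3 | -19.0 -3.2 | -18.0 -2.9 | -17.0 -3.5 | -16.0 -2.7 | -15.0 -2.8 | -14.0 -2.8 | -13.0 -3.2 | -12.0 -3.6 | -11.0 -3.2 | -10.0 -3.3 | -9.0 -3.2 | -8.0 -2.3 | -7.0 -1.5 | -6.0 -2.2 | -5.0 -3.7 | -4.0 -2.5 | -3.0 -1.7 | -2.0 0.2 | -1.0 0.3 | 0.0 0.2 | 1.0 0.2 | 2.0 -0.2 | 3.0 0.0 | 4.0 0.3 | 5.0 0.7 | 6.0 -0.9 | 7.0 -0.0 | 8.0 -5.2 | 21.6
```

View pics/top1.png

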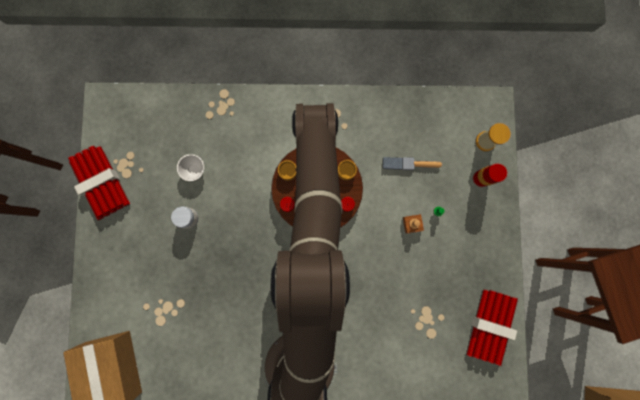

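The tangential force dropped to 0 at −2° and came back at 8°, so the disc jumped about 10° ahead into its catch. In the top view the side cups sit symmetrically at (287,170) and (347,170), so the flask faces the robot. I'll back off, lift out and look from over the stopper.

Run:
```python
from h import *
env.move_l(on(1,.058),rate=.1); env.hold(.1);print(env.current_contact_force())
env.move_l(on(1,.22),rate=.25)
env.move_to([.40,-.375,.24],env.current_eef_rot());env.let_go()
snap('wrist','w1');snap('top','top2');snap('side','side2')
env.move_l([.46,-.35,.24],rate=.2);snap('wrist','w2')
print(env.current_time(),env.current_eef_rot())
a,b=[cv2.imread(f'pics/{f}.png') for f in('w1','w2')]
t=cv2.imread('pics/top2.png');s=cv2.imread('pics/side2.png')
def cr(i,u,v,w,h,k): return cv2.resize(i[v:v+h,u:u+w],None,fx=k,fy=k,interpolation=cv2.INTER_CUBIC)
r=lambda i:cv2.resize(i,(400,250))
cv2.imwrite('pics/c2.png',np.vstack([np.hstack([r(a),r(b)]),np.hstack([cr(t,265,140,100,80,4),cr(s,262,165,100,80,4)])]))
```

```text
[0.22647679 0.61016142 0.52802125]
26.4833 [-0.00142206  0.7952365   0.60629539 -0.00166923]
```

View pics/c2.png

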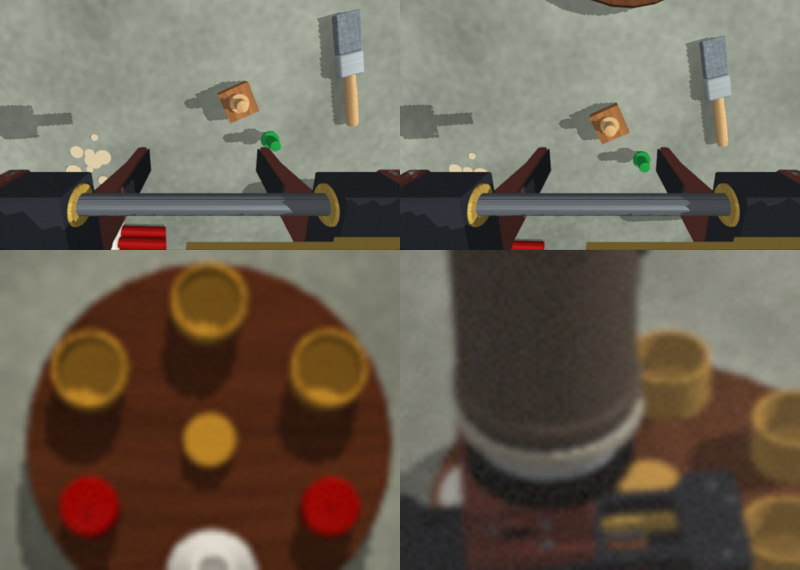

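Top: the stand is in place with the flask mouth at the bottom edge. The wrist views show the wooden stopper in its block at about (381,163) in w1 and (333,201) in w2, with the green decoy beside it. I'll enlarge these, plus the flask mouth from above.

Run:
```python
import cv2,numpy as np
def cr(f,u,v,w,h,k): return cv2.resize(cv2.imread(f'pics/{f}.png')[v:v+h,u:u+w],None,fx=k,fy=k,interpolation=cv2.INTER_CUBIC)
cv2.imwrite('pics/c3.png',np.hstack([cr('w1',340,120,80,80,5),cr('w2',295,155,80,80,5)]))
```

```text
(no output)
```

View pics/c3.png

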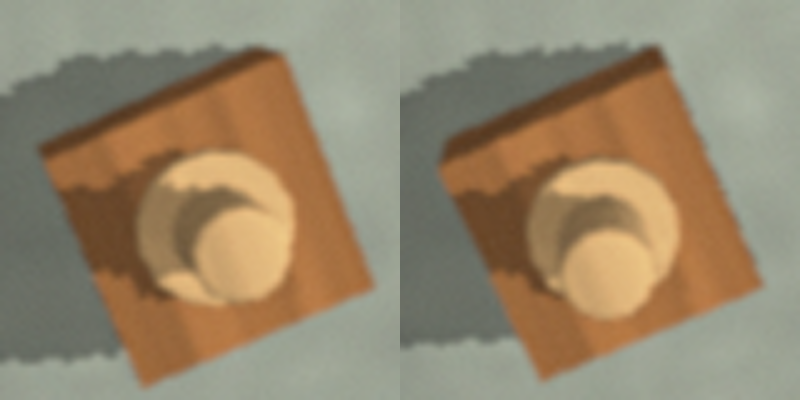

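Run:
```python
from h import *
a,b,t,s=load('w1'),load('w2'),load('top'),load('side')
for k,u,v,z in(('grip',(388.8,170.8),(336.4,209.6),.070),('flange',(383.2,165.6),(335.6,201.8),.038)):
    x,e=tri([(a,u),(b,v)]);print(k,x.round(4),np.round(e,1),atz(a,u,z).round(4),atz(b,v,z).round(4))
print(tri([(t,(417.4,221)),(s,(331,322))])[0].round(4))
# flask mouth, top2 picture: crop (212,563)/4
c=load('top2');print('boss@.06',atz(c,(265+209/4,140+439/4),.06).round(4),'across',atz(c,(265+209/4,140+301/4),.08).round(4))
```

```text
grip [ 0.4648 -0.3783  0.069 ] [0.2 0.2] [ 0.4647 -0.3782  0.07  ] [ 0.4648 -0.3778  0.07  ]
flange [ 0.4645 -0.3784  0.037 ] [0.1 0.1] [ 0.4644 -0.3781  0.038 ] [ 0.4646 -0.3783  0.038 ]
[ 0.4672 -0.3774  0.0707]
boss@.06 [ 0.3756 -0.0556  0.06  ] across [ 0.4852 -0.0549  0.08  ]
```

Run:
```python
from h import *
p=np.array([.4647,-.378,0])
env.move_l(p+[0,0,.12],rate=.25);env.move_l(p+[0,0,.042],rate=.1)
print(env.current_contact_force());env.clamp(25);print(env.current_width(),env.current_grasp_force(),env.current_ee_pos())
env.move_l(p+[0,0,.12],rate=.1);print(env.current_width(),env.current_contact_force())
env.move_l(p+[0,0,.27],rate=.3)
m=on(179,.144)
for i,(x,y) in enumerate([(.43,-.20),(.49,-.17)]):
    env.move_l([x,y,.27],rate=.25);env.hold(.1);c=snap('wrist',f'm{i}');u=proj(c,m)[0];print(u.round(),env.current_ee_pos())
print(env.current_time(),env.current_width(),env.current_eef_rot())
r=lambda f:cv2.resize(cv2.imread(f'pics/{f}.png'),(400,250))
def cr(f,u,k=5,h=40):
    g=cv2.imread(f'pics/{f}.png');x=int(np.clip(u[0]-h,0,640-2*h));y=int(np.clip(u[1]-h,0,400-2*h));print(f,x,y)
    return cv2.resize(g[y:y+2*h,x:x+2*h],(400,400)[:2],interpolation=cv2.INTER_CUBIC)
A,B=[cr(f,proj(load(f),m)[0]) for f in('m0','m1')]
cv2.imwrite('pics/c4.png',np.vstack([np.hstack([A,B]),cv2.resize(np.hstack([r('m0'),r('m1')]),(800,200))]))
```

```text
[0.17238257 0.19047889 0.0488098 ]
0.019429278730314505 24.999852776527405 [ 0.46461365 -0.37797534  0.04195644]
0.01964743624392393 [-0.2581892   0.38389168 -0.25126323]
[320.  -1.] [ 0.42994081 -0.20141547  0.26962544]
[258.  64.] [ 0.48927121 -0.17107906  0.26983369]
32.2917 0.01950445298555329 [-0.00128988  0.79570987  0.60567451 -0.00159255]
m0 280 0
m1 218 23
```

View pics/c4.png

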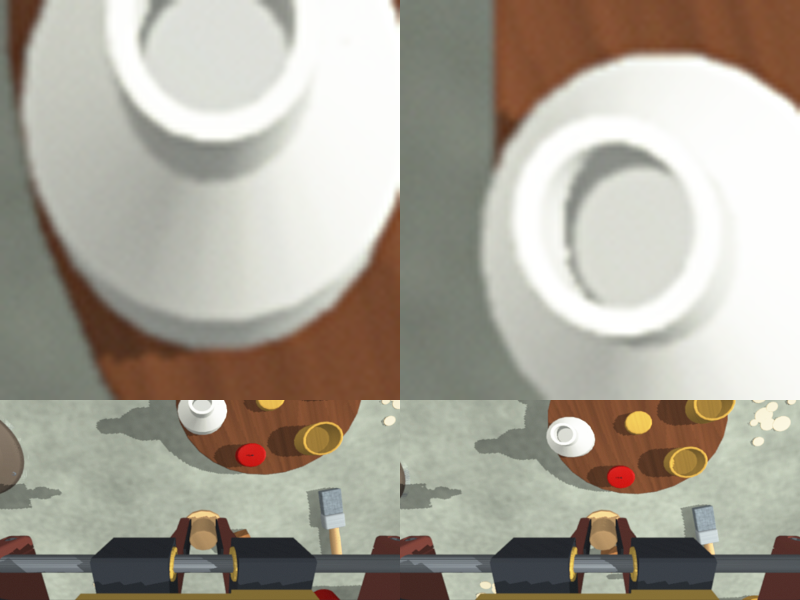

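Wrist view m1 shows the mouth's outer rim centred at (261,68). m0 cuts the rim off, so I'll take two more views from nearer.

Run:
```python
from h import *
c=load('m1');m=atz(c,(261,68.2),.144);print(m)
ims=[]
for i,(x,y) in enumerate([(.50,-.13),(.43,-.12)]):
    env.move_l([x,y,.27],rate=.25);env.hold(.1);c=snap('wrist',f'n{i}');u=proj(c,m)[0]
    g=c['color'][:,:,::-1];x0=int(u[0]-35);y0=int(u[1]-35);print(u,x0,y0)
    ims.append(cv2.resize(g[y0:y0+70,x0:x0+70],(400,400),interpolation=cv2.INTER_CUBIC))
cv2.imwrite('pics/c5.png',np.hstack(ims));print(env.current_time())
```

```text
[ 0.46862482 -0.05786855  0.144     ]
[264.45296365 121.72417911] 229 86
[348.61321766 111.73113478] 313 76
33.3417
```

View pics/c5.png

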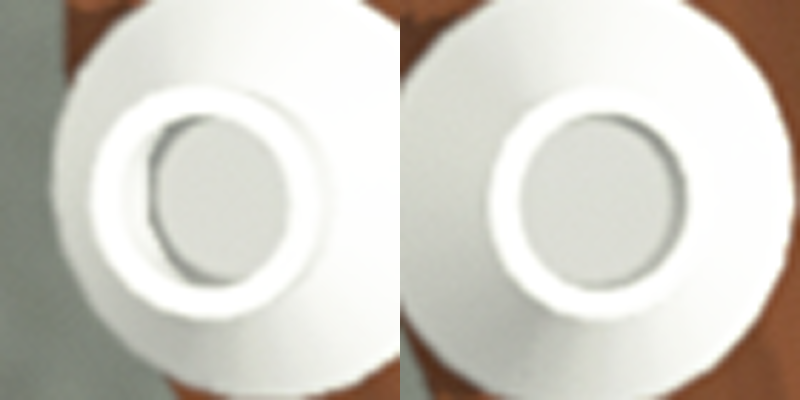

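Run:
```python
from h import *
obs=[(load('m1'),(261,68.2)),(load('n0'),(264.9,121.35)),(load('n1'),(348.7,111.4))]
x,e=tri(obs);print(x.round(4),np.round(e,1))
assert abs(x[2]-.144)<.006 and abs(np.hypot(*(x[:2]-C))-.112)<.006
m=np.array([*np.mean([atz(c,u,.144)[:2] for c,u in obs],0),0]);print(m)
env.move_l(m+[0,0,.27],rate=.2);env.move_l(m+[0,0,.185],rate=.15);env.hold(.15);f0=np.array(env.current_contact_force());print(f0)
z=.160
env.move_l(m+[0,0,z],rate=.06)
while z>.150:
    z-=.001;env.move_l(m+[0,0,z],rate=.03);env.hold(.05);f=np.array(env.current_contact_force())-f0;print(round(z,4),f.round(1))
    if f[2]>4 or np.hypot(*f[:2])>8:break
print(env.current_time(),env.current_ee_pos(),env.current_width())
```

```text
[ 0.4687 -0.0577  0.1431] [0.3 0.2 0.1]
[ 0.4688186  -0.05772786  0.        ]
[ 0.49165057  0.92603096 -0.2045324 ]
0.159 [-0.2 -1.8  0.4]
0.158 [-1.5 -0.5 -0.5]
0.157 [-0.1 -0.8 -0.2]
0.156 [-0.2 -0.5 -0.3]
0.155 [-1.  -0.8 -0.4]
0.154 [-0.6 -1.2 -0.6]
0.153 [-3.4 -0.2  7.1]
37.3917 [ 0.46887668 -0.05770211  0.15364671] 0.01962624070322651
```

Run:
```python
from h import *
p=np.array(env.current_ee_pos());env.let_go();env.hold(.2);env.move_l([p[0],p[1],.27],rate=.2)
env.move_l([.43,-.12,.27],rate=.2);env.hold(.1);w=snap('wrist','f0')
env.move_to([.43,-.30,.30],env.current_eef_rot());t=snap('top','ft');s=snap('side','fs')
m=[.4688,-.0577,.144]
def cr(c,k,h):
    u=proj(c,m)[0].astype(int);print(u);g=c['color'][:,:,::-1]
    y=max(u[1]-h,0);x=max(u[0]-h,0);return cv2.resize(g[y:y+2*h,x:x+2*h],(k,k),interpolation=cv2.INTER_CUBIC)
cv2.imwrite('pics/c6.png',np.hstack([cr(w,266,40),cr(t,266,60),cr(s,266,60)]))
# predicted top-of-grip / flange centre in wrist view
print(proj(w,[[m[0],m[1],.204],[m[0],m[1],.150]]).round(1),env.current_time())
```

```text
[350 113]
[318 219]
[284 209]
[[356.3 114.4]
 [350.7 113.4]] 40.9833
```

View pics/c6.png

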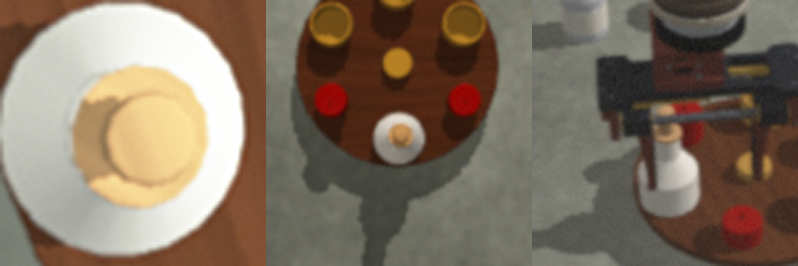

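The stopper sits upright in the neck: its grip top is at (356.9,113.9) against a predicted (356.3,114.4), and its flange covers the rim. The stand hasn't moved and the robot is clear, so I'll hand in.

```bash
python3 -c "
from h import *
print(env.hand_in(),env.current_time())"
```

```text
the job is handed in; nothing more can be done
the job is handed in; nothing more can be done
```

I handed the job in at about 41 s: from the force readings the stand jumped into its catch with the flask facing the robot, and the last wrist view shows the wooden stopper upright and home in the flask's neck; nothing came near the tin, bowl or brush, and no verdict came back.

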